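# Lock the finishing turntable and take off the dish with the polished ball

## Task

Lock the finishing turntable first: lay the steel lock rod with its tapered tip in the rim notch that faces the spring clip, and press it down past the sprung jaw until it has snapped home in the fork, so that the turntable cannot spin along, and leave it there. Then take the dish by the black grip of its bail handle, give it a quarter turn anticlockwise (seen from above) while it still sits on the turntable to free its bayonet lugs, and lift it straight up about 10 cm clear. Finish while holding it there, level and still, with the polished ball resting in the middle of the dish; never let the ball roll out towards the rim, do not touch it, and leave the other things alone.

Things in the scene. Friction and masses are not known exactly. Their poses are not given: they have to be found in the camera images.
- stand: Dark grey-green cast foot of the turntable, fixed: a 160 mm disc with a 44 mm wide arm along its +x to 203 mm, both 22 mm thick. Origin on the turntable's axis at table height, z up. On it the aluminium turntable turns about z: 148 mm across, top 56 mm over the table, 6 rim notches. The black fork clip stands at x = 157 to 181 mm.
- clip_seat (a point): Middle of the rod's axis when home in the black fork clip: stand frame (169, 0, 51) mm; axes as the stand's. The clip, 24 mm long, is open upward, its slot along x: floor at z = 46 mm, fixed cheek at +y (face at y = 5.75 mm, flared lip from z = 66 to 78 mm), steel jaw at -y.
- grip_target (a point): Where the middle of the red sleeve (point rod_grip) lies when the rod is home: stand frame (122, 0, 51) mm. Two upright steel guide pins (7 mm thick, rounded tops at z = 64 mm) stand at x = 84 mm with a 12.5 mm gap for the rod. Between pins (88 mm) and clip (157 mm) is room for the fingers; the arm's top lies 29 mm below.
- notch (a point): The turntable's rim notch that faces the clip (turns with the turntable): 66 mm from the axis, 51 mm above the table; the notch is at least 10 mm wide where the tip goes and opens upward and outward, its floor at 46 mm. Axes as the turntable's.
- turntable (a joint): Angle of the turntable on its foot, rad, anticlockwise positive; 0 = the notch faces the clip (it starts there). It spins very freely, and two spring plungers drag it along with the dish, until the rod locks it; locked, it has up to 0.1 rad of play.
- jaw (a joint): Angle of the sprung steel jaw, rad: 0 = closed (a spring holds it there), grows as the jaw swings outward; about 0.2 while the rod passes. Its nose overhangs the slot at z = 59.5 mm, with a sloping lead-in up to z = 78 mm; pressing the rod down on it takes about 7 N and then the jaw snaps back over the rod.
- lock_rod: Loose steel lock rod, 10 mm thick, 132 mm long, flat on the table, 90 g; a red sleeve (40 mm long, 14 mm square) at its middle is the grip. Origin: underside of the sleeve, 7 mm below the rod's axis. +x points to the tapered tip (8 mm thick, ends at x = 60 mm); a dark 13 mm knob ends at x = -72 mm. Home, its +x points at the turntable's axis, against the stand's +x.
- rod_grip (a point): Middle of the red sleeve, on the rod's axis; axes as the rod's.
- rod_tip (a point): On the rod's axis in its tapered tip, at rod x = +56 mm; home, it lies 66 mm from the turntable's axis, at point notch.
- rod_butt (a point): On the rod's axis at rod x = -47 mm: the part that snaps into the clip, at clip_seat when home.
- dish: Loose aluminium dish, 108 mm across, rim 36 mm high, 0.26 kg, felt cone inside sloping 7 degrees to the middle. Origin: middle of its underside (56 mm over the table on the turntable). Bail handle over it along x, uprights at +-55 mm. Two lugs under it at +-x start below claws of the turntable (2 mm free height), x along the stand's x; see point dish_centre for the release.
- dish_grip (a point): Middle of the black bail grip, 100 mm above the dish's origin; the grip is 44 mm long along the dish's x, 14 mm wide along y, 16 mm high. Grip across y from above: the ball's top lies 50 mm below this point.
- dish_centre (a point): Where the ball's centre rests in the middle of the dish, 34.6 mm above the dish's origin; axes as the dish's. The dish lifts off only when turned 1.35 to 1.8 rad anticlockwise from the stand's x axis (stops: about 0.1 rad clockwise of the start, and 1.8 rad).
- ball_center (a point): Centre of the polished metal ball knob, 30 mm across, 50 g, that lies loose in the dish.
- ball: The polished ball (its own origin turns with it; use point ball_center).
- spray_can: Bystander: grey-capped spray can, 66 mm across, 136 mm high, upright. Origin under its middle.
- tape_roll: Bystander: roll of masking tape, 104 mm across, 24 mm high, flat. Origin under its middle.
- paint_cup: Bystander: grey mixing cup, 68 mm across, 62 mm high. Origin under its middle.
- foam: Bystander: light grey foam pad, 50 x 66 x 12 mm. Origin under its middle.
Mind the look-alikes: they are no part of the job. Of the things that look like the dish, the larger one is meant.

How it is judged:
By the outcome, as a careful person would: the job done as asked, in the order asked, and still so for the second after the job is handed in, while the arm keeps its last pose, push and grip.
It also fails if it takes over 64 s, if anything falls off the work surface, if the arm or the gripper's body presses on something with over 40 N, if the wrist force passes 120 N, or if a joint passes its speed limit or range.

## Robot

A 7-joint arm with a two-finger parallel gripper is mounted at the origin on a cart in front of the work surface, level with it; the furniture and walls round the work are solid. World frame = base frame: x ahead of the robot, y to its left, z up, the work surface at z = 0. Lengths are in m, angles in degrees, forces in N, time in s.
With the tool pointing down it reaches from about 0.4 to 0.85 m from the base axis. Payload 10.4 kg.
Tool frame: the origin (TCP) lies between the finger pads; the fingertips stand 25 mm ahead of it and the grasp point (between the pads) lies 6 mm ahead of it (arm.tip_reach is the distance from the TCP to the fingertips, in m); z points along the fingers, y is the line along which they close (so a half turn about z gives the same grasp; the last joint's range is limited). The gripper opens to 87 mm and grips with 3 to 60 N. Pads are 19 mm wide; open, the fingers measure 117 mm over their backs; the gripper's body (75 mm by 190 mm) begins 51 mm behind the grasp point.
Start: joints at [-64.549, 19.034, -3.707, 83.658, 1.238, 77.344, -5.071], TCP at [0.281, 0.558, 0.209] pointing down, gripper open.
Joint ranges: [-148.97, 148.97], [-28.65, 121.19], [-84.17, 76.75], [9.2, 138.47], [-72.65, 252.65], [3.7, 117.97], [-149.18, 149.18]. Speed limits (degrees/s): [127.2, 127.2, 159.86, 159.86, 180, 180, 180].

## Interface

Orientations are given as [roll, pitch, yaw] about the fixed x, y, z axes, in that order (R = Rz(yaw) Ry(pitch) Rx(roll)).
In Python, from workcell import arm, solver, snapshot, camera_info gives the robot as it stands. Calls block until the motion is done:
- arm.reach(position, orientation): joint-space move of the TCP to a pose.
- arm.line_to(position, orientation=None, max_speed=0.15, force_limit=None): straight line of the TCP; orientation=None keeps the orientation; max_speed is the mean speed in m/s. With force_limit (N) it stops when the force on the tool has changed by that much, and returns True; else False.
- arm.move_j(angles): joint-space move.
- arm.gripper_to(opening, force=None): finger opening in m; force is the grip in N (None keeps the last); returns when the fingers have stopped.
- arm.pause(seconds).
- solver.solve_ik(position, orientation): joint angles nearest the present ones, or None.
- snapshot(name): name is "side" or "top" or "wrist"; returns the picture (420x560x3 uint8, red, green, blue); there is no depth.
- camera_info(name): a dict with "mtx" (3x3 intrinsics, pixels), "rvec" (rotation vector, rad) and "tvec" (3), from world to camera coordinates, as OpenCV has them. Camera axes: x right, y down, z forward; pixel columns grow to the right and rows downward; lengths in m; the calibration is good to about 2 mm. A picture is of the moment at which its call begins: read the wrist's pose just before it. camera_info takes no time and is no camera call; for the wrist camera it gives the pose at the moment of the call.
A pose or a line that the arm cannot do raises arm.Unreachable and nothing moves.
- arm.finish_job(): hands the job in; it is judged then, once.
Readings, each from a call of its own:
- arm.read_time_s(): time.
- arm.read_joint_pos(): joint angles.
- arm.read_qvel(): joint speeds.
- arm.read_effort(): joint torques, N m.
- arm.read_position(): TCP position.
- arm.read_tcp_rot(): TCP orientation.
- arm.read_ft_force(): force on the tool from outside, world axes, zero at the start.
- arm.read_wrist_torque(): the same for the moment, N m.
- arm.read_opening(): finger opening in m.
- arm.read_gripper_force(): force on a finger pad.
Only numpy, scipy, OpenCV 4.12 (cv2) and the standard library are available. Lean on these libraries where they do the work, as an engineer would, in place of code of your own. Each camera call takes 0.05 s, during which the arm holds its last target. There are 200 camera calls.

## Working session

There is one attempt and no reset: what is moved stays moved. The work goes in short steps, each a Python script; the robot and the scene stay as the last script left them, time stands still between calls to the robot, and variables do not carry over. Pictures are saved under pics/ and viewed, at most 10 in all, crops included, and the job is handed in when it is done.

```bash
ls; mkdir -p pics; python3 - <<'E'
from workcell import arm, snapshot, camera_info
import cv2,numpy as np
a=snapshot("top");b=snapshot("side")
for n,i in (("top",a),("side",b)):
    cv2.imwrite(f"pics/{n}0.png",i[:,:,::-1])
    c=camera_info(n);R=cv2.Rodrigues(np.array(c["rvec"]))[0];print(n,c["mtx"],(-R.T@np.array(c["tvec"]).ravel()).round(3),R[2].round(3))
print(arm.read_time_s(),arm.read_tcp_rot(),arm.tip_reach)
E
```

```text
pics
top [[500.51614537   0.         272.64881311]
 [  0.         500.51614537 208.0276634 ]
 [  0.           0.           1.        ]] [ 0.334 -0.013  1.497] [ 0.148 -0.011 -0.989]
side [[433.81660482   0.         272.49206058]
 [  0.         433.81660482 213.34694414]
 [  0.           0.           1.        ]] [ 0.262 -1.024  0.879] [ 0.222  0.774 -0.593]
0.1 [-1.79930156e+02  2.90959550e-03  1.53257468e+02] 0.025
```

View pics/top0.png

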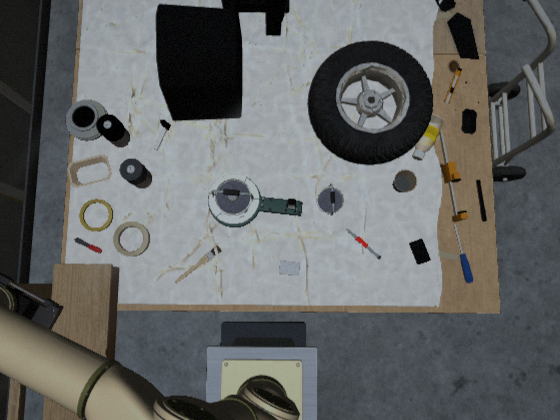

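View pics/side0.png

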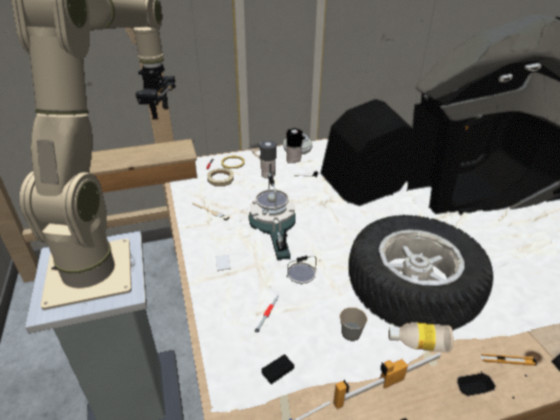

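Top view: turntable with large dish at about (234,200), arm/clip to its right up to (300,208). The smaller look-alike dish is at (330,200). The red-sleeved rod is at about (363,242); the candidates to rule out are the brush at (205,260) and a red-handled tool at (88,245). I'll locate them roughly and set up the wrist camera views.

```bash
cat > h.py <<'E'
import cv2,numpy as np
from workcell import arm,solver,snapshot,camera_info
from scipy.spatial.transform import Rotation as Ro
def cam(n):
    c=camera_info(n);R=cv2.Rodrigues(np.array(c["rvec"]))[0];return np.array(c["mtx"]),R,np.array(c["tvec"]).ravel()
def ray(C,p):
    K,R,t=C;d=R.T@np.linalg.inv(K)@np.array([p[0],p[1],1.]);return -R.T@t,d/np.linalg.norm(d)
def onz(C,p,z):
    o,d=ray(C,p);return o+d*(z-o[2])/d[2]
def tri(*obs):
    A=np.zeros((3,3));b=np.zeros(3);L=[]
    for C,p in obs:
        o,d=ray(C,p);P=np.eye(3)-np.outer(d,d);A+=P;b+=P@o;L.append((P,o))
    x=np.linalg.solve(A,b);return x,max(np.linalg.norm(P@(x-o)) for P,o in L)
def proj(C,X):
    K,R,t=C;q=K@(R@np.asarray(X)+t);return q[:2]/q[2]
E
python3 - <<'E'
from h import *
T=cam("top");S=cam("side")
print("dish grip",tri((T,(231,192)),(S,(271,183))))
print("arm end",onz(T,(301,208),.022),onz(S,(283,255),.022),"tt",onz(T,(234,202),.05))
print("rod",[onz(T,p,.007).round(3) for p in((348,230),(363,242),(380,259))],onz(S,(268,313),.007))
W=cam("wrist");p=np.array(arm.read_position());Rt=Ro.from_euler("xyz",arm.read_tcp_rot(),degrees=True).as_matrix()
o=-W[1].T@W[2];print("wrist cam in tool",Rt.T@(o-p),"axes in tool (rows)",(W[1]@Rt).round(3),W[0])
A=snapshot("top");S2=snapshot("side")
a=cv2.resize(A[185:275,310:400],None,fx=4,fy=4,interpolation=3);b=cv2.resize(A[165:255,195:310],None,fx=4,fy=4,interpolation=3)
cv2.imwrite("pics/crop1.png",np.hstack([b,a])[:,:,::-1])
for yaw in (0,90,180,-90):
  for pos in ((.42,-.27,.3),(.5,.0,.32),(.5,.1,.3)): 
    q=solver.solve_ik(pos,[180,0,yaw]);print(pos,yaw,None if q is None else np.round(q))
E
```

```text
dish grip (array([0.57787405, 0.08649318, 0.14747184]), np.float64(0.0011521538434570238))
arm end [ 0.55540075 -0.11386193  0.022     ] [ 0.55463673 -0.11304593  0.022     ] tt [0.56711372 0.0841605  0.05      ]
rod [array([ 0.492, -0.256,  0.007]), array([ 0.457, -0.3  ,  0.007]), array([ 0.407, -0.35 ,  0.007])] [ 0.45577933 -0.29924677  0.007     ]
wrist cam in tool [ 0.07410497 -0.00028816 -0.17610952] axes in tool (rows) [[ 0.002  1.     0.   ]
 [-0.963  0.002 -0.27 ]
 [-0.27   0.     0.963]] [[359.76001425   0.         279.23990724]
 [  0.         359.76001425 214.28497028]
 [  0.           0.           1.        ]]
(0.42, -0.27, 0.3) 0 [-46.  -6.  71.  96.   5.  86. -66.]
(0.5, 0.0, 0.32) 0 [-37.  -0.  32.  93.   0.  88. -95.]
(0.5, 0.1, 0.3) 0 [ -42.    1.   26.   93.   -1.   85. -106.]
(0.42, -0.27, 0.3) 90 [-55. -11.  75.  96.  11.  87.  19.]
(0.5, 0.0, 0.32) 90 [-35.  -0.  30.  93.   0.  88.  -5.]
(0.5, 0.1, 0.3) 90 [-39.   2.  24.  93.  -1.  85. -16.]
(0.42, -0.27, 0.3) 180 [-54. -11.  75.  96.  10.  87. 110.]
(0.5, 0.0, 0.32) 180 [-32.  -0.  27.  93.   0.  88.  85.]
(0.5, 0.1, 0.3) 180 [-33.   2.  17.  93.  -1.  85.  74.]
(0.42, -0.27, 0.3) -90 None
(0.5, 0.0, 0.32) -90 None
(0.5, 0.1, 0.3) -90 None
```

View pics/crop1.png

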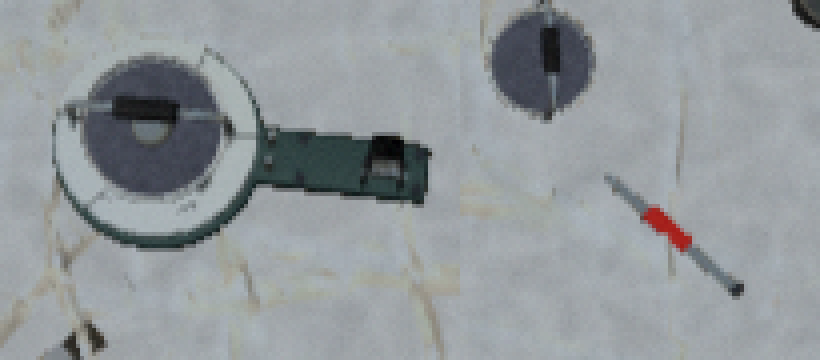

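The enlarged crop confirms the choices. The larger dish, with the ball, sits on the green stand at crop (152,125). The small one at crop (543,60) is the look-alike. The rod has its red sleeve at crop (668,228), its tip at (608,178) and its dark knob at (738,288). Next are two wrist views of the stand, then two of the rod.

```bash
python3 - <<'E'
from h import *
import pickle
V=[]
def shot(n):
    arm.pause(.15);C=cam("wrist");i=snapshot("wrist");V.append(C);cv2.imwrite(f"pics/{n}.png",i[:,:,::-1]);print(n,arm.read_time_s(),np.round(arm.read_position(),3),np.round(arm.read_joint_pos(),0));return i
arm.reach([.47,.06,.3],[180,0,95]);a=shot("w1")
arm.reach([.64,.04,.3],[180,0,95]);b=shot("w2")
arm.reach([.46,-.22,.25],[180,0,50]);c=shot("w3")
arm.reach([.41,-.29,.2],[180,0,50]);d=shot("w4")
pickle.dump(V,open("V.pkl","wb"))
cv2.imwrite("pics/m1.png",np.vstack([np.hstack([a,b]),np.hstack([c,d])])[:,:,::-1][::1,::1]) 
m=cv2.resize(cv2.imread("pics/m1.png"),(800,600),interpolation=cv2.INTER_AREA);cv2.imwrite("pics/m1.png",m)
E
```

```text
w1 2.35 [0.47  0.061 0.3  ] [-38.  -4.  24.  98.   2.  85.  -9.]
w2 3.2667 [0.639 0.04  0.301] [-32.  21.  34.  74. -12.  88.   6.]
w3 4.6833 [ 0.461 -0.219  0.25 ] [-30.   2.  53.  99.  -2.  79. -17.]
w4 5.3667 [ 0.411 -0.289  0.2  ] [-24.   3.  57. 105.  -3.  73.  -6.]
```

View pics/m1.png

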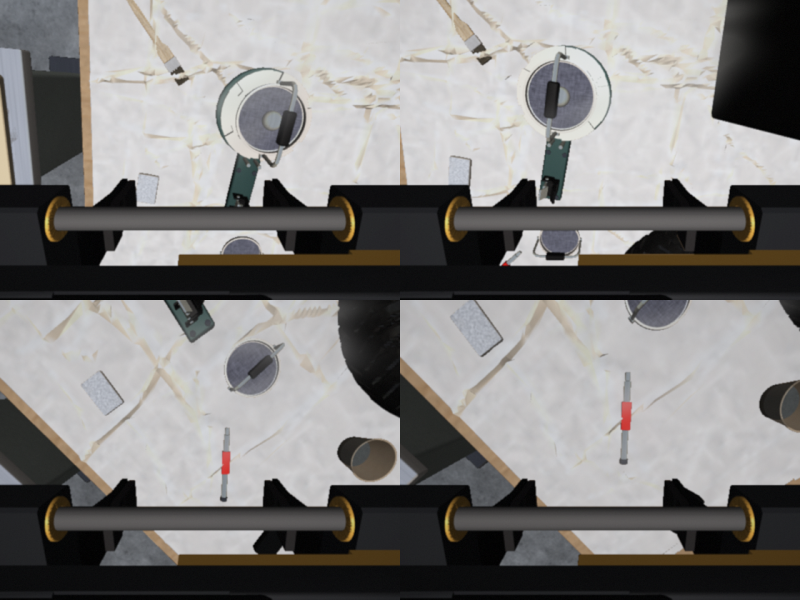

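The mosaic shows, top row: the stand with its arm at (240,180) and (556,165). Bottom row: the rod with its tip up at (227,430) and (627,373), knob at (223,499) and (624,463), and red sleeve at (226,462) and (626,416). I'll segment the rod and enlarge the stand views.

```bash
python3 - <<'E'
from h import *
import pickle
V=pickle.load(open("V.pkl","rb"))
obs=[];T=cam("top");S=cam("side")
for n,C in (("w3",V[2]),("w4",V[3])):
    i=cv2.imread(f"pics/{n}.png");f=i.astype(int)
    m=((f[:,:,2]>110)&(f[:,:,1]<90)&(f[:,:,0]<90)).astype(np.uint8);m[250:]=0
    k,l,s,c=cv2.connectedComponentsWithStats(m);j=1+np.argmax(s[1:,4]);ctr=c[j]
    # rod mask: darker/different from paper near red
    hsv=cv2.cvtColor(i,cv2.COLOR_BGR2GRAY);x,y=ctr.astype(int)
    print(n,"red",ctr,s[j],cv2.minAreaRect(np.argwhere(l==j)[:,::-1].astype(np.float32)))
    r=((hsv<150)|(l==j)).astype(np.uint8);kk,ll,ss,cc=cv2.connectedComponentsWithStats(r);jj=ll[y,x];pts=np.argwhere(ll==jj)[:,::-1].astype(np.float32)
    vx,vy,x0,y0=cv2.fitLine(pts,cv2.DIST_HUBER,0,.01,.01).ravel();print("rod comp",ss[jj],np.degrees(np.arctan2(vy,vx)))
    t=((pts-[x0,y0])@[vx,vy]);e=[np.array([x0,y0])+u*np.array([vx,vy]) for u in(t.min(),t.max())]
    E=[onz(C,q,.007) for q in e];print([q.round(4) for q in E],np.linalg.norm(E[0]-E[1]),"red@.01",onz(C,ctr,.010).round(4),"yaw",np.degrees(np.arctan2(*(E[0]-E[1])[1::-1])))
    obs.append((C,ctr))
print(tri(*obs))
a=cv2.imread("pics/w1.png")[80:270,280:450];b=cv2.imread("pics/w2.png")[55:295,150:330]
cv2.imwrite("pics/s12.png",np.hstack([cv2.resize(a,(425,475),interpolation=3),cv2.resize(b[:,:],None,fx=475/240,fy=475/240,interpolation=3)]))
E
```

```text
w3 red [315.77319588 228.0652921 ] [310 212  12  32 291] ((315.57586669921875, 227.71035766601562), (10.393798828125, 31.06395149230957), 3.3664605617523193)
rod comp [308 179  14 104 811] -87.62177
[array([ 0.408 , -0.3499,  0.007 ]), array([ 0.4945, -0.2485,  0.007 ])] 0.13336438841663348 red@.01 [ 0.4562 -0.2944  0.01  ] yaw -130.4837318411937
w4 red [315.92705167 167.92705167] [309 153  14  29 329] ((315.5, 167.0), (28.0, 13.0), 90.0)
rod comp [ 306  101   18  130 1280] -87.297195
[array([ 0.408 , -0.3491,  0.007 ]), array([ 0.4953, -0.2484,  0.007 ])] 0.1332784551240726 red@.01 [ 0.4527 -0.2981  0.01  ] yaw -130.93576446928344
(array([ 0.45242473, -0.30336739, -0.01867524]), np.float64(0.00021600609090801506))
```

View pics/s12.png

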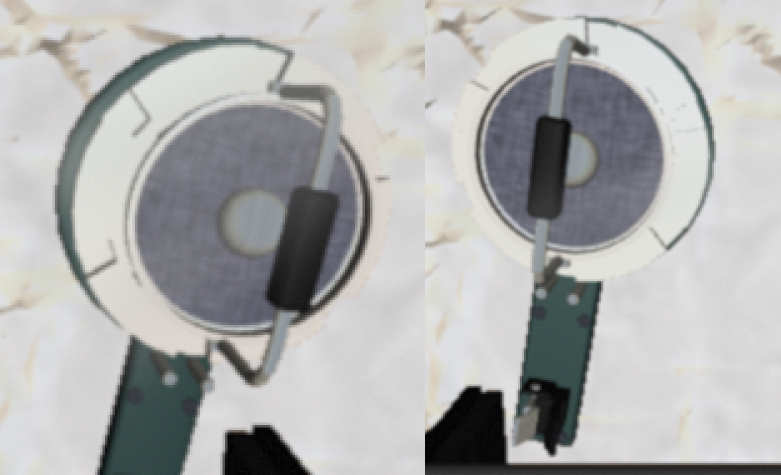

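Both enlarged crops show the dish, ball and black grip. The guide pins are at w1 crop (170,380)/(208,383) and w2 crop (541,293)/(573,298), and the clip is at (545,405). The two views agree on the rod's ends within 1 mm at z = 7 mm (133 mm apart, yaw about 49°). I'll pick it now, gripping 8 mm behind the sleeve middle so that I press nearer the clip, and then look at the stand and rod together.

```bash
python3 - <<'E'
from h import *
import pickle
V=pickle.load(open("V.pkl","rb"))
ob=[]
for n,C in (("w3",V[2]),("w4",V[3])):
    i=cv2.imread(f"pics/{n}.png").astype(int);m=((i[:,:,2]-i[:,:,1]>45)&(i[:,:,2]-i[:,:,0]>45)).astype(np.uint8);m[:80]=0;m[280:]=0
    k,l,s,c=cv2.connectedComponentsWithStats(m);j=1+np.argmax(s[1:,4]);print(s[j],c[j],onz(C,c[j],.01));ob.append((C,c[j]))
r=tri(*ob);print("sleeve",r)
K0=V[2],V[3]
print("pins",[tri((V[0],a),(V[1],b)) for a,b in (((348,232),(208.6,203)),((363.2,233.2),(224.8,205.6)))])
yaw=49.3;u=np.array([np.cos(np.radians(yaw)),np.sin(np.radians(yaw))])
c=np.array([.4554,-.2944])
if np.linalg.norm(r[0][:2]-c)<.006 :
    g=c-.008*u
    arm.reach([*g,.09],[180,0,yaw]);arm.line_to([*g,.0285],max_speed=.1,force_limit=8)
    print(arm.read_position(),arm.read_ft_force())
    arm.gripper_to(.0,50);print("open",arm.read_opening(),arm.read_gripper_force())
    arm.line_to([*g,.2],max_speed=.2);print(arm.read_opening(),arm.read_time_s(),arm.read_ft_force())
E
```

```text
[310 212  13  32 369] [315.95663957 227.46612466] [ 0.45683778 -0.29394527  0.01      ]
[309 143  16  40 550] [316.26909091 162.10181818] [ 0.45665468 -0.29365476  0.01      ]
sleeve (array([ 0.45678304, -0.29366475,  0.01055502]), np.float64(0.0001612593086456656))
pins [(array([0.55839145, 0.00415553, 0.06250323]), np.float64(0.00026044357246473443)), (array([0.57751005, 0.00285144, 0.06030798]), np.float64(0.00047296362654392077))]
[ 0.45042883 -0.30077247  0.02901877] [-0.63112536  0.10928854 -0.99427237]
open 0.0004984099881651448 0.0
0.0006947343684618127 9.2083 [-0.27621878 -0.2584448  -0.61058356]
```

The fingers closed on nothing, so I'll look.

```bash
python3 - <<'E'
from h import *
C=cam("wrist");i=snapshot("wrist");t=snapshot("top")
import pickle;pickle.dump(C,open("C5.pkl","wb"));cv2.imwrite("pics/w5.png",i[:,:,::-1])
cv2.imwrite("pics/w5v.png",np.hstack([i,cv2.resize(t[200:290,320:370],(233,420),interpolation=3)])[:,:,::-1])
print(arm.read_position(),arm.read_tcp_rot(),arm.read_opening())
E
```

```text
[ 0.44958116 -0.3001144   0.19883595] [-1.79898575e+02  4.96481426e-02  4.92919515e+01] 0.0006692551674899616
```

View pics/w5v.png

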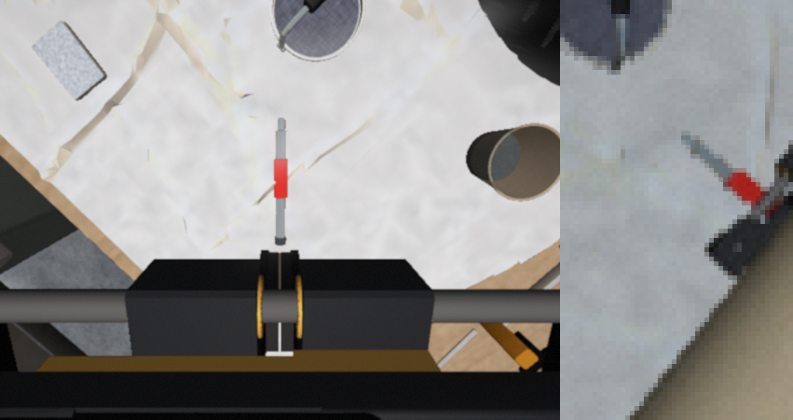

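```bash
python3 - <<'E'
from h import *
import pickle
C=pickle.load(open("C5.pkl","rb"));i=cv2.imread("pics/w5.png").astype(int)
m=((i[:,:,2]-i[:,:,1]>45)&(i[:,:,2]-i[:,:,0]>45)).astype(np.uint8);m[:80]=0;m[245:]=0
k,l,s,c=cv2.connectedComponentsWithStats(m);j=1+np.argmax(s[1:,4]);print(s[j],c[j],onz(C,c[j],.01),[onz(C,p,.007) for p in((281,118),(280,243))])
p=np.array(arm.read_position());R=Ro.from_euler("xyz",arm.read_tcp_rot(),degrees=True).as_matrix()
for k in(0,.006,.025):print(k,proj(C,p+R[:,2]*k))
D=cam("wrist");print(C[2],D[2]);print(proj(cam("top"),p),proj(cam("side"),p))
W=snapshot("side");cv2.imwrite("pics/side1.png",cv2.resize(W[190:360,180:380],(800,600)[0:2])[:,:,::-1] if 0 else cv2.resize(W[60:360,60:380],None,fx=2,fy=2)[:,:,::-1])
E
```

```text
[274 159  14  40 548] [280.52372263 178.30474453] [ 0.45658366 -0.29369432  0.01      ] [array([ 0.4957565 , -0.24863841,  0.007     ]), array([ 0.40958204, -0.34776111,  0.007     ])]
0 [278.83199607 258.83410125]
0.006 [278.84749707 254.52734111]
0.025 [278.89105906 242.42418218]
[-0.53645521  0.03147097  0.39978323] [-0.53633078  0.03132429  0.39982845]
[377.10776742 238.79112367] [264.45524185 258.48775544]
```

View pics/side1.png

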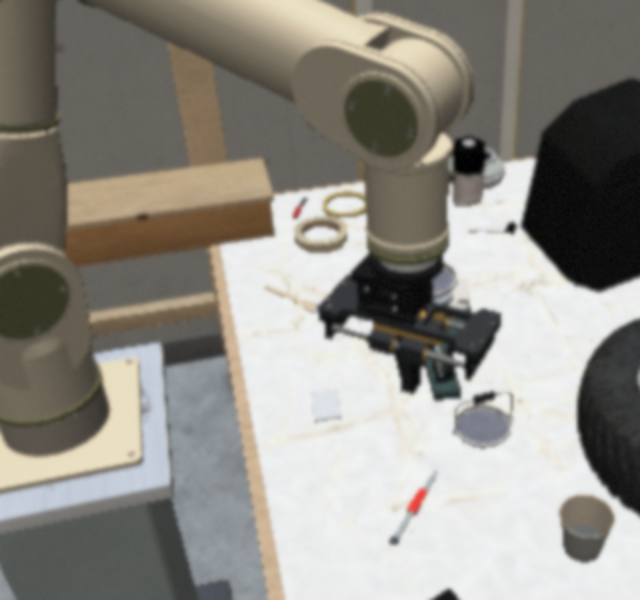

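In the side crop the closed fingertips are at (410,388), i.e. full px (265,254). The TCP projects to (264,258), so the tips seem to sit about 8 mm behind the reported TCP rather than 25 mm ahead. The wrist view (tips at row 250) agrees, which explains the miss. I'll check by touching bare table gently.

```bash
python3 - <<'E'
from h import *
arm.reach([.51,-.34,.05],[180,0,49.3])
print(arm.line_to([.51,-.34,-.02],max_speed=.04,force_limit=5),arm.read_position(),arm.read_ft_force(),arm.read_time_s())
arm.line_to([.51,-.34,.07],max_speed=.2)
E
```

```text
True [ 0.50993071 -0.33995277 -0.01335646] [-1.44828017  1.40350348  7.89956978] 11.4833
```

The tips touch the table at TCP z = −0.0134, so they lie about 13 mm behind the reported TCP (a 38 mm tool offset along z; laterally the images agree). I'll use that measured offset from here on and regrasp.

```bash
python3 - <<'E'
from h import *
import pickle
yaw=49.3;u=np.array([np.cos(np.radians(yaw)),np.sin(np.radians(yaw))])
g=np.array([.4560,-.2940])-.008*u
arm.gripper_to(.05,50)
arm.reach([*g,.05],[180,0,yaw]);arm.line_to([*g,-.0105],max_speed=.1,force_limit=6)
print(arm.read_position(),arm.read_ft_force())
arm.gripper_to(.0,50);print("open",arm.read_opening(),arm.read_gripper_force())
arm.line_to([*g,.15],max_speed=.2);print(arm.read_opening(),arm.read_time_s())
if arm.read_opening()>.008:
    V=[]
    for k,p in enumerate(([.52,-.10,.19],[.62,-.10,.19])):
        arm.reach(p,[180,0,86.5]);arm.pause(.15);V.append(cam("wrist"));cv2.imwrite(f"pics/x{k}.png",snapshot("wrist")[:,:,::-1]);print(arm.read_position(),arm.read_tcp_rot(),arm.read_time_s())
    pickle.dump(V,open("X.pkl","wb"))
    cv2.imwrite("pics/x.png",np.hstack([cv2.imread(f"pics/x{k}.png")[:300,80:480] for k in(0,1)]))
E
```

```text
[ 0.45093219 -0.30050749 -0.01020367] [-0.5864832  -0.48578402 -0.37462273]
open 0.013250118899058114 49.99168932437897
0.013587521281893706 15.9333
[ 0.51945159 -0.10186415  0.18979605] [-1.79981499e+02  2.04626921e-02  8.62821739e+01] 17.0
[ 0.61940828 -0.10039792  0.19062628] [ 1.79955798e+02 -5.35899394e-02  8.64395626e+01] 17.6917
```

View pics/x.png

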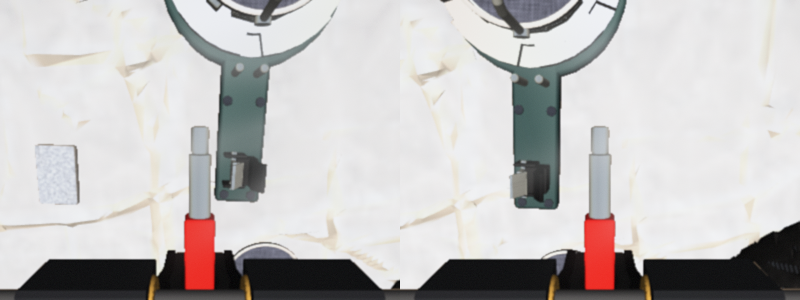

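The rod is held straight, tip ahead: tip end at (200,126) and (600,126). The pins are at (239,69)/(265,69) and (516,78)/(540,79), with the silver jaw left and the black cheek right of the clip. I'll refine the stand frame from the pins and arm edges.

```bash
python3 - <<'E'
from h import *
import pickle
X=pickle.load(open("X.pkl","rb"))
I=[cv2.imread(f"pics/x{k}.png") for k in(0,1)]
P=[]
for k,gs in ((0,((319,69),(345,69))),(1,((196,78),(220,79)))):
    g=cv2.cvtColor(I[k],cv2.COLOR_BGR2GRAY).astype(float);r=[]
    for x,y in gs:
        w=g[y-5:y+6,x-6:x+7].copy();w=np.clip(w-np.percentile(w,70),0,None);yy,xx=np.mgrid[y-5:y+6,x-6:x+7];r.append(((w*xx).sum()/w.sum(),(w*yy).sum()/w.sum()))
    P.append(r);print(np.round(r,1))
pins=[tri((X[0],P[0][j]),(X[1],P[1][j])) for j in(0,1)];print(pins)
E=[]
for k,side,rows in((0,1,range(85,150)),(1,0,range(90,155))):
    f=I[k].astype(int);pt=[]
    for y in rows:
        lo,hi=((290,360),(180,270))[k]
        gr=np.where(f[y,lo:hi].sum(1)<400)[0]+lo
        if len(gr): pt.append((gr.max()+.5 if side else gr.min()-.5,y))
    W=np.array([onz(X[k],p,.022)[:2] for p in pt],np.float32);vx,vy,x0,y0=cv2.fitLine(W,cv2.DIST_HUBER,0,.001,.001).ravel()
    a=np.degrees(np.arctan2(vy,vx))%180;E.append((a,x0-(y0+.05)*vx/vy));print("edge yaw",a,"x at y=-.05",E[-1][1])
print("center x at y=-.05",(E[0][1]+E[1][1])/2,"width",E[0][1]-E[1][1])
for k,p in((0,(279,126)),(1,(279,126))): print("tip",onz(X[k],p,.2075))
# arm end (top edge z .022)
print("end",onz(X[0],(80+228,201),.0),onz(X[1],(137+80,209),.0))
# foot disc/ turntable from top camera: dish rim
E
```

```text
[[319.2  66.4]
 [349.4  70.3]]
[[190.5  78.7]
 [218.   78.2]]
[(array([0.55663824, 0.00338592, 0.06981536]), np.float64(0.0005351389584500627)), (array([5.78775073e-01, 3.10929386e-04, 7.47198205e-02]), np.float64(0.001099569202059436))]
edge yaw 83.6534 x at y=-.05 0.5821834
edge yaw 82.764435 x at y=-.05 0.5403336
center x at y=-.05 0.56125855 width 0.041849792
tip [ 0.52358143 -0.0336842   0.2075    ]
tip [ 0.62334331 -0.03236211  0.2075    ]
end [ 0.54812196 -0.11871361  0.        ] [ 0.55227344 -0.12011143  0.        ]
```

```bash
cat > fit.py <<'E'
from h import *
import pickle
from scipy.optimize import least_squares
V=pickle.load(open("V.pkl","rb"));X=pickle.load(open("X.pkl","rb"));Tc,Sc=cam("top"),cam("side")
py=.00975
O=[(V[0],(348,232),(.084,-py,.063),1),(V[0],(363.2,233.2),(.084,py,.063),1),(V[1],(208.6,203),(.084,-py,.063),1),(V[1],(224.8,205.6),(.084,py,.063),1),
(X[0],(319,69),(.084,-py,.063),1),(X[0],(345,69),(.084,py,.063),1),(X[1],(196,78),(.084,-py,.063),1),(X[1],(220,79),(.084,py,.063),1),
(V[0],(379.3,165),(0,0,.092),2),(V[1],(224.8,133.3),(0,0,.092),2),
(Tc,(231,192),(0,0,.156),1.),(Sc,(271,183),(0,0,.156),1.5)]
for k,side,rows in((0,1,range(85,150,4)),(1,0,range(90,155,4))):
    f=cv2.imread(f"pics/x{k}.png").astype(int);lo,hi=((290,360),(180,270))[k]
    for y in rows:
        g=np.where(f[y,lo:hi].sum(1)<400)[0]+lo
        if len(g):O.append((X[k],(g.max()+.5 if side else g.min()-.5,y),("e",.022 if side else -.022),2))
def res(v):
    x,y,t=v;c,s=np.cos(t),np.sin(t);r=[]
    for C,p,q,sg in O:
        if q[0]=="e":
            w=onz(C,p,.022)[:2]-[x,y];d=-s*w[0]+c*w[1]-q[1];r.append(d*1000/sg)
        else:
            W=(x+c*q[0]-s*q[1],y+s*q[0]+c*q[1],q[2]);r+=list((proj(C,W)-p)/sg)
    return np.array(r)
s=least_squares(res,[.577,.087,np.radians(-96.6)],loss="soft_l1")
if __name__=="__main__":
    print(s.x[:2],np.degrees(s.x[2]),s.cost);r=res(s.x);print(r[:24].round(1).tolist(),r[24:].round(1).tolist())
    J=s.jac;print("sd",np.sqrt(np.diag(np.linalg.inv(J.T@J)))*[1e3,1e3,57.3])
E
python3 fit.py
```

```text
[0.57727381 0.08641161] -96.55743110943698 15.372616153415288
[-0.2, -0.0, 0.2, 1.9, -0.5, 0.4, -0.4, 1.0, 1.1, -1.8, -0.2, -0.5, -2.0, -0.3, -1.3, 0.1, 1.1, 2.2, -0.3, 1.1, -0.3, 0.1, 0.1, -1.6] [-0.9, -0.7, -1.0, -0.8, -0.6, -0.9, -0.8, -0.6, -0.9, -0.7, -1.0, -0.8, -0.6, -0.9, -0.7, -0.5, -0.8, 0.3, 0.3, 0.2, 0.2, 0.6, 0.6, 0.6, 0.6, 0.6, 0.5, 0.5, 0.5, 0.5, 0.5, 0.4, 0.4, 0.9]
sd [1.03681781 0.40246063 0.5794472 ]
```

The fit is consistent: axis (0.5773, 0.0864), stand yaw −96.6°, edges and pins within about 1 mm, and the rod in hand as planned. I'll hover just over the pins and check the alignment close by.

```bash
cat >> h.py <<'E'
c0=np.array([.5773,.0864]);t0=np.radians(-96.56)
def st(x,y): return c0+[x*np.cos(t0)-y*np.sin(t0),x*np.sin(t0)+y*np.cos(t0)]
HY=83.44
E
python3 - <<'E'
from h import *
import pickle
g=st(.132,0)
arm.reach([*g,.16],[180,0,HY]);arm.line_to([*g,.0735],max_speed=.12,force_limit=6)
arm.pause(.2);C=cam("wrist");i=snapshot("wrist");pickle.dump(C,open("Y.pkl","wb"));cv2.imwrite("pics/y.png",i[:,:,::-1])
print(arm.read_position()-np.array([*g,.0735]),arm.read_tcp_rot(),arm.read_ft_force(),arm.read_time_s())
cv2.imwrite("pics/yv.png",cv2.resize(i[60:260,190:370],None,fx=3,fy=3,interpolation=3)[:,:,::-1])
for q in((.084,-.00975,.063),(.084,.00975,.063),(.066,0,.056),(.055,0,.092)):print(q,(proj(C,[*st(*q[:2]),q[2]])-[190,60])*3)
E
```

```text
[0.00035759 0.00012188 0.00052022] [ 1.79951612e+02 -1.98721152e-02  8.34526894e+01] [ 0.29239654 -0.52163707 -0.50201886] 19.2417
(0.084, -0.00975, 0.063) [209.54240391 314.74243496]
(0.084, 0.00975, 0.063) [321.89318764 314.92907048]
(0.066, 0, 0.056) [265.90199257 206.63804903]
(0.055, 0, 0.092) [265.66846135 136.97853817]
```

View pics/yv.png

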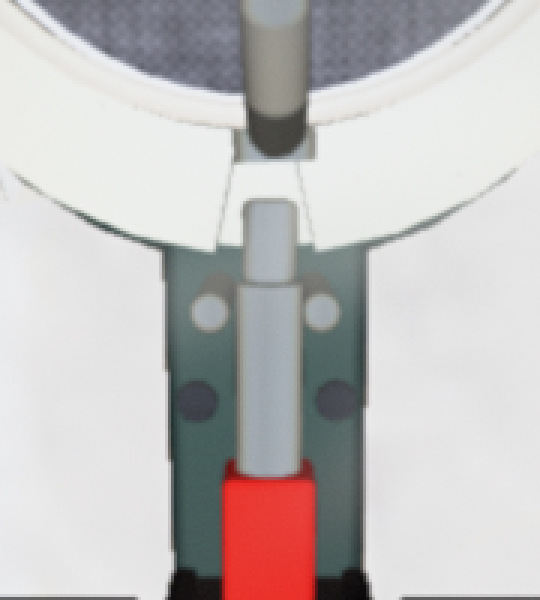

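The close view shows the pins at (209,312)/(321,312), the rod's middle at about (270,300) and the notch's middle at about (266,210). The rod therefore sits about 0.8 mm to stand +y at the pins, almost aligned at the clip. I'll correct by −0.4 mm and +0.6°, then go down.

```bash
python3 - <<'E'
from h import *
import pickle
Y=HY+.6;g=st(.1305,-.0004);o=[180,0,Y]
arm.line_to([*g,.0735],o,max_speed=.03)
for z,fl in((.052,15),(.045,25),(.038,35),(.0325,35)):
    h=arm.line_to([*g,z],o,max_speed=.03,force_limit=fl);print(h,np.round(arm.read_position()-np.array([*g,z]),4),np.round(arm.read_ft_force(),1),np.round(arm.read_wrist_torque(),2),np.round(arm.read_opening(),4))
    if h:break
C=cam("wrist");i=snapshot("wrist");pickle.dump(C,open("Z.pkl","wb"));cv2.imwrite("pics/z.png",i[:,:,::-1]);cv2.imwrite("pics/zs.png",snapshot("side")[:,:,::-1])
print(arm.read_time_s())
# rod tip/edges in image vs model
for q in((.062,0,.051),(.095,-.005,.051),(.095,.005,.051),(.102,0,.058)):print(q,proj(C,[*st(*q[:2]),q[2]]).round(1))
g=cv2.cvtColor(i,cv2.COLOR_RGB2GRAY);f=i.astype(int);m=(f[:,:,0]-f[:,:,1]>45);ys,xs=np.where(m);print("red",xs.min(),xs.max(),ys.min(),ys.max())
E
```

```text
False [ 0.0002 -0.0001  0.0001] [ 1.5  0.5 -1.2] [-0.13 -0.3   0.06] 0.0135
False [0.0004 0.     0.0001] [ 5.6 -0.7  1.9] [-0.3  -0.86  0.11] 0.0133
False [-0.0008  0.0003 -0.001 ] [ 5.6 -0.7 -7.6] [-0.07 -1.2   0.05] 0.0133
True [-0.      0.0001  0.0005] [-1.5  0.4  8.9] [-0.08  0.41 -0.04] 0.0131
21.475
(0.062, 0, 0.051) [282.1 126.4]
(0.095, -0.005, 0.051) [270.  201.3]
(0.095, 0.005, 0.051) [292.1 201.6]
(0.102, 0, 0.058) [280.9 220.7]
red 229 330 213 336
```

The jaw force built up and then dropped away: lateral 5.6 N → ~0, now resting on the floors at TCP z 0.033. I'll release, back off and verify.

```bash
python3 - <<'E'
from h import *
import pickle
g=st(.1305,-.0004);o=[180,0,HY+.6]
arm.gripper_to(.05);arm.line_to([*g,.12],o,max_speed=.2)
b=st(.20,-.03);arm.line_to([*b,.15],o,max_speed=.25);arm.pause(.2)
C=cam("wrist");i=snapshot("wrist");s=snapshot("side");pickle.dump(C,open("R.pkl","wb"))
cv2.imwrite("pics/r.png",i[:,:,::-1]);cv2.imwrite("pics/rs.png",s[:,:,::-1])
print(arm.read_time_s(),arm.read_ft_force())
x,y=np.round(proj(C,[*st(.12,0),.05])).astype(int);print(x,y)
for q in((.060,0,.051),(.102,0,.058),(.142,0,.058),(.157,0,.056),(.181,0,.056),(.194,0,.0575),(.194,.0065,.051),(.194,-.0065,.051)):print(q,((proj(C,[*st(*q[:2]),q[2]])-[x-90,y-130])*2.4).round(0))
a=cv2.resize(i[max(y-130,0):y+110,x-90:x+90],None,fx=2.4,fy=2.4,interpolation=3);bb=cv2.resize(s[195:265,250:305],None,fx=6.5,fy=6.5,interpolation=3)
h=max(a.shape[0],bb.shape[0]);pad=lambda m:cv2.copyMakeBorder(m,0,h-m.shape[0],0,0,0)
print(y-130,a.shape);cv2.imwrite("pics/rv.png",np.hstack([pad(a),pad(bb)])[:,:,::-1])
E
```

```text
23.725 [ 0.31598694 -0.47119031  0.88953471]
322 106
(0.06, 0, 0.051) [226.  93.]
(0.102, 0, 0.058) [222. 247.]
(0.142, 0, 0.058) [216. 388.]
(0.157, 0, 0.056) [213. 436.]
(0.181, 0, 0.056) [209. 512.]
(0.194, 0, 0.0575) [208. 553.]
(0.194, 0.0065, 0.051) [226. 548.]
(0.194, -0.0065, 0.051) [186. 548.]
-24 (518, 432, 3)
```

View pics/rv.png

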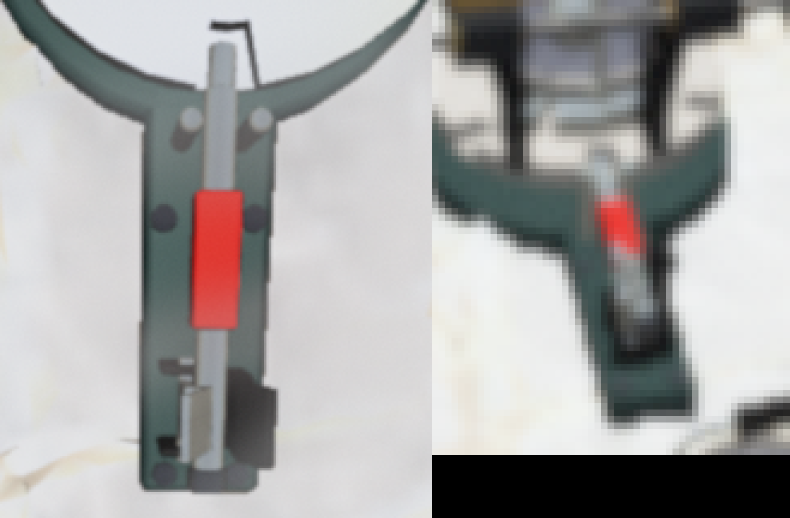

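The rod is home. The tip is in the notch at crop (222,45). The sleeve spans rows 190–328 (predicted 189–330) and the knob is at (222,480). The silver jaw at (200,425) overlaps the rod between it and the cheek. Next I'll measure the black bail grip from two close views.

```bash
python3 - <<'E'
from h import *
o=[180,0,HY];ob=[]
arm.gripper_to(.06)
for y in(-.05,.05):
    p=st(.10,y);arm.reach([*p,.20],o);arm.pause(.2);C=cam("wrist");i=snapshot("wrist");cv2.imwrite(f"pics/g{y}.png",i[:,:,::-1])
    g=cv2.cvtColor(i,cv2.COLOR_RGB2GRAY);m=(g<60).astype(np.uint8);m=cv2.morphologyEx(m,cv2.MORPH_OPEN,np.ones((5,5)))
    k,l,s,c=cv2.connectedComponentsWithStats(m);e=proj(C,[*c0,.156]);js=[j for j in range(1,k) if s[j,4]>150]
    j=min(js,key=lambda j:np.linalg.norm(c[j]-e));print(s[j],c[j].round(1),"pred",e.round(1),onz(C,c[j],.158).round(4),cv2.minAreaRect(np.argwhere(l==j)[:,::-1].astype(np.float32)))
    ob.append((C,c[j]))
    # ball: bright blob position predicted
    print("ball pred",proj(C,[*c0,.0906]).round(1))
print(tri(*ob),arm.read_time_s())
E
```

```text
[352  23  28  80 982] [361.7  75.1] pred [367.5  62.4] [0.5732 0.0799 0.158 ] ((365.9172058105469, 62.63576126098633), (26.980361938476562, 79.03810119628906), 0.9240454435348511)
ball pred [346.8  74.3]
[ 173   22   36   84 2184] [190.3  64.6] pred [192.9  66.1] [0.5764 0.0871 0.158 ] ((190.48342895507812, 63.44745635986328), (85.53964233398438, 27.965713500976562), 83.79655456542969)
ball pred [213.1  77.2]
(array([0.5749111 , 0.08394082, 0.153629  ]), np.float64(0.003787680497753933)) 25.8833
```

```bash
python3 - <<'E'
from h import *
# regenerate camera models at the two poses is not stored: correct c0 by mean pixel offset (~-2 px at 0.205 m -> -1.1 mm along stand y)
g=st(-.0005,-.0011);o=[180,0,HY+1.5]
print(g)
arm.reach([*g,.19],o);arm.line_to([*g,.124],o,max_speed=.1,force_limit=6);print(arm.read_position(),arm.read_ft_force())
arm.gripper_to(0,30);print(arm.read_opening(),arm.read_gripper_force(),np.round(arm.read_ft_force(),2),np.round(arm.read_wrist_torque(),2))
t=arm.read_time_s();arm.line_to([*g,.124],[180,0,HY+5.5],max_speed=.02)
print(arm.read_time_s()-t,arm.read_time_s(),arm.read_tcp_rot(),np.round(arm.read_ft_force(),2),np.round(arm.read_wrist_torque(),2))
cv2.imwrite("pics/q1.png",snapshot("side")[:,:,::-1])
E
```

```text
[0.57626432 0.08702239]
[0.57668126 0.08677375 0.12449743] [-0.75983069 -0.52911125  0.88273625]
0.013791923411455081 29.917917475104332 [ 0.61  0.23 -0.64] [-0.07  0.07 -0.03]
0.25 28.3 [ 1.79991146e+02 -9.61429236e-03  8.88489957e+01] [ 0.5  -0.88 -1.75] [-0.17 -0.12 -0.05]
```

```bash
python3 - <<'E'
from h import *
p=np.array([*st(-.0005,-.0011),.124]);n=0
for y in np.linspace(HY+5.5,HY+91,29)[1:]:
    arm.line_to(p,[180,0,(y+180)%360-180],max_speed=.02);n+=1
    f=np.array(arm.read_ft_force());w=np.array(arm.read_wrist_torque())
    if n%4==0:print(round(y-HY,1),f.round(1),w.round(2),round(arm.read_opening(),4))
    if np.linalg.norm(f)>25 or np.linalg.norm(w)>4:print("stop",y,f,w);break
print(arm.read_time_s(),arm.read_position(),arm.read_tcp_rot(),np.round(arm.read_joint_pos()))
cv2.imwrite("pics/q2.png",snapshot("side")[:,:,::-1]);cv2.imwrite("pics/q2w.png",snapshot("wrist")[:,:,::-1]);cv2.imwrite("pics/q2t.png",snapshot("top")[:,:,::-1])
E
```

```text
17.7 [0.3 0.6 0.1] [-0.08 -0.05 -0.02] 0.0137
29.9 [ 0.6  0.8 -1.3] [-0.06 -0.14  0.07] 0.0136
42.1 [ 1.  -0.6 -1.5] [-0.08 -0.08 -0.03] 0.0137
54.4 [ 1.1  0.3 -2.3] [-0.05 -0.17  0.08] 0.0136
66.6 [ 0.5 -0.2 -2.1] [-0.06 -0.07  0.01] 0.0134
78.8 [-0.4  1.1 -2.3] [-0.03 -0.03  0.  ] 0.0137
91.0 [-0.5  1.  -1.6] [-0.05  0.17 -0.02] 0.0135
35.35 [0.57618324 0.08698558 0.12399044] [ 1.79996946e+02 -1.17946375e-02  1.74277905e+02] [-48.  21.  44.  98. -16.  67.  84.]
```

Torques stayed very low. I'll check that the rod is still in place, then lift gently with a force guard.

```bash
python3 - <<'E'
from h import *
def red(n):
    i=cv2.imread(n)[195:265,250:305].astype(int);m=(i[:,:,2]-i[:,:,1]>40);y,x=np.where(m);return m.sum(),x.mean().round(2),y.mean().round(2)
print([red(f"pics/{n}.png") for n in("rs","q2")])
p=np.array([*st(-.0005,-.0011),.124]);o=[180,0,(HY+91+180)%360-180]
for z in(.128,.133,.140):
    p[2]=z;h=arm.line_to(p,o,max_speed=.02,force_limit=9);print(z,h,arm.read_position()[2],np.round(arm.read_ft_force(),2),np.round(arm.read_wrist_torque(),2),round(arm.read_opening(),4))
    if h:break
cv2.imwrite("pics/q3.png",snapshot("side")[:,:,::-1]);print(red("pics/q3.png"),arm.read_time_s())
E
```

```text
[(np.int64(53), np.float64(28.4), np.float64(34.02)), (np.int64(57), np.float64(29.11), np.float64(34.46))]
0.128 False 0.12836402167201116 [-1.01  0.18 -0.64] [0.22 0.24 0.02] 0.0134
0.133 False 0.13320668039040226 [-0.45  0.19 -3.5 ] [ 0.01  0.03 -0.03] 0.0136
0.14 False 0.1400930361756373 [-0.51  1.07 -4.  ] [ 0.04  0.05 -0.03] 0.0137
(np.int64(57), np.float64(29.11), np.float64(34.46)) 36.8
```

The dish is free: about 3.5 N of weight, no drag, rod unmoved. I'll lift to 10 cm.

```bash
python3 - <<'E'
from h import *
p=np.array([*st(-.0005,-.0011),.225]);o=[180,0,(HY+91+180)%360-180]
print(arm.line_to(p,o,max_speed=.04,force_limit=15));arm.pause(1.0)
P=np.array(arm.read_position());print(P,arm.read_tcp_rot(),np.round(arm.read_ft_force(),2),np.round(arm.read_wrist_torque(),2),round(arm.read_opening(),4),arm.read_time_s())
S=cam("side");i=snapshot("side");cv2.imwrite("pics/q4.png",i[:,:,::-1]);t=snapshot("top");cv2.imwrite("pics/q4t.png",t[:,:,::-1])
zc=P[2]+.032-.1+.0346   # expected ball centre height
e=proj(S,[P[0],P[1],zc]);print("ball expected px",e.round(1),"15mm in px",(proj(S,[P[0]+.015,P[1],zc])-e).round(1))
g=cv2.cvtColor(i,cv2.COLOR_RGB2GRAY);x,y=np.round(e).astype(int);print(x,y);print(g[y-16:y+14,x-24:x+25:2])
j=i[195:265,250:305].astype(int);m=(j[:,:,0]-j[:,:,1]>40);yy,xx=np.where(m);print("rod red",m.sum(),xx.mean(),yy.mean())
E
```

```text
False
[0.57626807 0.08701641 0.22499632] [-1.79999116e+02  7.40805704e-05  1.74439321e+02] [ 0.28  0.83 -3.51] [-0.02  0.03  0.  ] 0.0136 40.075
ball expected px [270.7 170.8] 15mm in px [ 4.7 -0.7]
271 171
[[237 238 235 205 159 154 127  63  54  35  29  16  13  17  54 194 232 235
  237 221 114 105 116 122 118]
 [236 236 235 191 177 178 126  54  52  46  42  21  17  12  62 213 235 236
  236 220 112 106 115 119 118]
 [236 236 235 179 205 204 129  54  51  52  48  25  10  13  75 220 237 236
  236 220 110 105 114 120 116]
 [236 236 234 175 219 225 151  64  54  52  50  27  18  27 105 225 238 237
  237 220 109 104 115 126 123]
 [236 237 234 172 221 233 184  85  64  56  55  40  38  57 141 233 239 239
  238 221 110 104 118 124 124]
 [236 236 235 172 221 236 211 107  91  72  76  74  84  95 166 238 240 240
  238 223 118 105 120 122 117]
 [236 237 235 172 221 237 219 120 120 107 116 121 122 128 174 235 238 239
  239 228 137 108 123 119 117]
 [237 238 237 174 221 237 220 129 135 135 142 146 138 138 170 219 227 234
  236 234 164 115 139 138 146]
 [238 238 235 174 223 237 221 141 140 138 131 133 126
[... 1605 characters left out ...]
 234 240 238 239 240]
 [238 237 237 237 238 221 139 123 134 151 151 147 140 145 143 138 132 124
  146 219 239 240 240 241 242]
 [239 238 237 237 237 233 174 110 107 122 127 131 129 131 122 116 106 131
  192 234 239 240 241 243 242]
 [240 238 238 237 237 235 200 135 100  93  97 104 109 104  96  95  96 174
  228 238 239 239 241 242 243]
 [239 238 238 238 237 236 216 180 130  94  93  90  94  93  92  91 119 213
  238 240 240 239 241 242 243]
 [239 237 237 238 238 237 231 225 181 122 105  97  98  98 101 116 168 230
  241 241 239 238 240 242 242]
 [238 238 238 238 239 239 239 237 220 177 142 125 125 125 132 169 221 239
  241 241 240 239 239 240 240]]
rod red 57 29.105263157894736 34.45614035087719
```

The ball shows as a round blob at about (271,170) in the side view, where it should be (270.7,170.8). The dish is level and still at +101 mm, and the rod is unmoved. I'm handing in.

```bash
python3 -c "
from workcell import arm
print(arm.finish_job())"
```

```text
the job is handed in; nothing more can be done
None
```

The job is handed in at about 40 s: the rod is snapped home and locks the turntable, and the dish, turned a quarter turn anticlockwise, is held level and still about 10 cm up with the ball in its middle.

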